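# Set the slope of the tilting drip plate with a gauge block

### The job

Set the slope of the tilting drip plate with the middle-height one of the three square steel gauge blocks: stand that block upright in the middle of the dark pad on the plate's base, and lower the stiff-hinged plate until its roll rests on the block. Leave the plate lying on the block and let go of everything.

Things in the scene. Friction and masses are not known exactly. Their poses are not given: they have to be found in the camera images.
- gauge_mid_center (a point): centre (half-way up) of the middle-height gauge block: a plain steel block 40 x 40 mm in plan, 40 mm high, 0.18 to 0.35 kg, a small dark dot on its top, loose on the counter; z is up, x and y are square to its sides. Two bystander blocks of the same plan, 20 and 60 mm high, stand near it.
- pad (a point): centre of the dark 50 x 50 mm pad, flush with the top of the tilting plate's fixed base, 15 mm above the counter. The base is an aluminium slab 210 mm (along x) by 135 mm (along y). Axes: z up, x points to the hinge, y runs along the hinge. The hinge axis lies 135 mm from this point along +x and 12 mm above it.
- plate (a joint): angle of the steel plate (150 x 108 x 6 mm) above level, rad; starts at 1.1 to 1.3. The hinge is stiff: the plate stays where it is left; 2 to 8 N down on its free end lowers it. A 16 mm roll runs along y under the free end, axis 140 mm from the hinge axis. With the roll on the 40 mm block it reads 0.26 (0.11 on the 20 mm, 0.41 on the 60 mm one).
- plate_edge (a point): point in the middle of the plate's top face straight over the roll: 140 mm from the hinge axis along the plate and 9 mm off the plane of hinge and roll axes; the plate ends 12 mm further out. Moves with the plate. z is the normal of the top face, which at the start looks steeply away from the pad (to the base's +x); -x points from the hinge to the free end.
Not all that is in view belongs to the job. What is shaped like the part that bears gauge_mid_center but turquoise is not meant.

How it is judged:
By the outcome, as a careful person would: the job done as asked, in the order asked, and still so for the second after the job is handed in, with the robot touching nothing.
It also fails if it takes over 54 s, if anything falls off the work surface, if the arm or the gripper's body presses on something with over 40 N, if the wrist force passes 120 N, or if a joint passes its speed limit or range.

### The arm

A 6-joint arm with a two-finger parallel gripper is mounted at the origin on the work surface; the furniture and walls round the work are solid. World frame = base frame: x ahead of the robot, y to its left, z up, the work surface at z = 0. Lengths are in m, angles in rad, forces in N, time in s.
With the tool pointing down it reaches from about 0.325 to 0.85 m from the base axis. Payload 15.5 kg.
Tool frame: the origin (TCP) lies midway between the tips of the shut fingers; the grasp point (between the pads) lies 19 mm behind it; z points along the fingers, y is the line along which they close (so a half turn about z gives the same grasp; the last joint's range is limited). The gripper opens to 91 mm and grips with 3 to 60 N. Pads are 32 mm wide; open, the fingers measure 118 mm over their backs; the gripper's body (76 mm by 178 mm) begins 60 mm behind the grasp point.
Start: joints at [-1.413, 0.494, 1.345, -0, 1.302, -0.096], TCP at [0.157, -0.605, 0.194] pointing down, gripper open.
Joint ranges: [-2.91, 2.91], [-0.82, 2.16], [0.22, 2.67], [-1.22, 4.37], [0.12, 2.79], [-3.08, 3.08]. Speed limits (rad/s): [1.89, 1.89, 2.57, 3.01, 3.01, 3.01].

### API

Orientations are given as [roll, pitch, yaw] about the fixed x, y, z axes, in that order (R = Rz(yaw) Ry(pitch) Rx(roll)).
In Python, from plant import * gives the robot as it stands. The module is installed in compiled form; this text tells all that it offers.
- The arm moves only by the tool servo_tool, never from a script. Its argument "moves" is a list of rows, each a list of 3 entries, a list of its own where there are three numbers: the turn, a rotation vector about the tool's x, y, z in units of 30 degrees (1.0 is 30 degrees), then the shift along the tool's x, y, z in units of 0.2 m (1.0 is 0.2 m), then the opening, from 0 (shut) to 1 (fully open). A call has 1 to 12 rows; each row is the pose to reach, as a shift and turn from the pose commanded when the call began, along the tool's axes at that moment; what a row does not reach only later rows make up. A row lasts 1/8 s, in which the tool goes at most 62.5 mm and 10.7 degrees, less where a joint would pass 70% of its speed; a pose out of reach is approached as far as the arm can. A call with a number of a shift or a turn outside -1 to 1 is refused whole. A call with a gripper value outside its range is refused whole. The fingers move at their own pace and stop on an object; the grip force is fixed at half the most. Time passes only in rows, so rows that repeat a pose let the fingers close. It gives the time, the measured TCP pose, the force, the opening and the grip force at its end, in the units of the state.
- state(): the state, without advancing time (a new reading comes with each control period).
- read_camera(name): name is "side" or "top" or "wrist"; returns a dict with "frame" (400x640x3 uint8, blue, green, red), "mtx" (3x3 intrinsics, pixels), "R" (3x3) and "t" (3): a world point X has camera coordinates R X + t. Camera axes: x right, y down, z forward; pixel columns grow to the right and rows downward; lengths in m; the calibration is good to about 2 mm. A picture is of the moment at which its call begins. There is no depth.
- hand_in(): hands the job in; it is judged then, once.
The state is a dict: "t": time; "qpos": joint angles; "dq": joint speeds; "joint_efforts": joint torques, N m; "tcp_pos": TCP position; "tool_rot": TCP orientation; "force": force on the tool from outside, world axes, zero at the start; "torque": the same for the moment, N m; "width": finger opening in m; "gripper_force": force on a finger pad.
Only numpy, scipy, OpenCV 4.12 (cv2) and the standard library are available. Lean on these libraries where they do the work, as an engineer would, in place of code of your own. Each camera call takes 0.05 s, during which the arm holds its last target. There are 200 camera calls.

## Working session

There is one attempt and no reset: what is moved stays moved. The work goes in short steps, Python scripts to look and compute and a tool call to move; the robot and the scene stay as the last step left them, time stands still between calls to the robot, and variables do not carry over. Pictures are saved under pics/ and viewed, at most 10 in all, crops included, and the job is handed in when it is done.

Besides the shell and the picture viewer there is one more tool, called as a command line: name --argument value ..., lists and objects as JSON in quotes. servo_tool: Moves the arm, as the interface text tells. Shifts and turns lie within -1 to 1; 1 stands for 0.2 m of shift or 30 degrees of turn. Its arguments: {"type":"object","properties":{"moves":{"type":"array"}},"required":["moves"]}

```bash
mkdir -p pics; cat > h.py <<'E'
from plant import *
import numpy as np, cv2
from scipy.spatial.transform import Rotation as Ro
def ray(c,u,v):
    d=c["R"].T@np.linalg.inv(c["mtx"])@np.array([u,v,1.]); o=-c["R"].T@c["t"]; return o,d
def onz(c,u,v,z):
    o,d=ray(c,u,v); return o+d*(z-o[2])/d[2]
def proj(c,X):
    p=c["mtx"]@(c["R"]@np.asarray(X,float)+c["t"]); return p[:2]/p[2]
def tool(target,rot=None):
    s=state(); R=Ro.from_euler('xyz',s["tool_rot"]).as_matrix()
    return R.T@(np.asarray(target)-s["tcp_pos"])/0.2
E
python3 - <<'E'
from h import *
for n in ("top","side"):
    c=read_camera(n); cv2.imwrite(f"pics/{n}0.png",c["frame"]); np.savez(f"{n}0.npz",**c)
    print(n,-c["R"].T@c["t"])
s=state();print(s["t"],s["tcp_pos"],s["tool_rot"],s["force"],s["width"])
E
```

```text
top [0.39001459 0.20890558 0.90973406]
side [ 0.38536375 -0.57712174  0.48233772]
0.1 [ 0.15689494 -0.60460791  0.19320561] [-3.14050427e+00 -1.11150958e-04  2.53829341e-01] [0.00137769 0.16482395 0.06620202] 0.09109834304430749
```

View pics/top0.png

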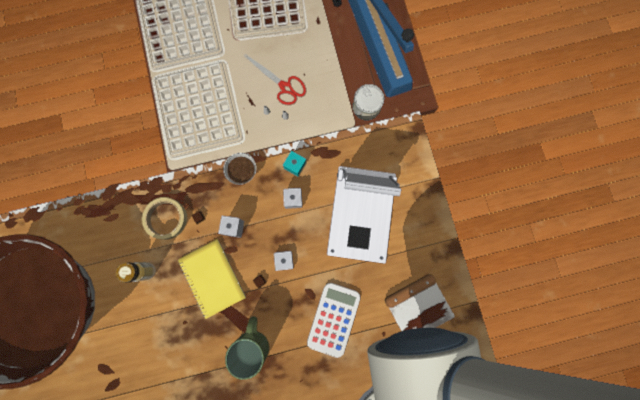

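View pics/side0.png

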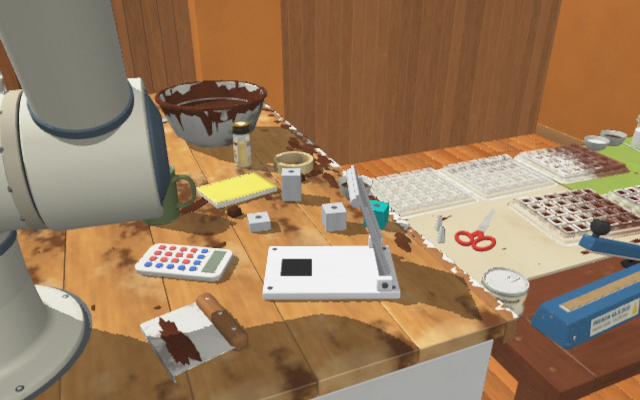

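The top view shows three steel blocks at (230,226), (283,261) and (292,198), and a turquoise one at (294,162). In the side view the steel blocks are at (291,185) tall, (259,221) low and (334,216) medium. So the middle one should be top (292,198) / side (334,216). The pad is at top (359,237), and the hinge is at the far (upper) end. I'll confirm with a crop and measurements.

```bash
python3 - <<'E'
from h import *
t=dict(np.load("top0.npz")); s=dict(np.load("side0.npz"))
a=cv2.resize(t["frame"][145:275,210:410],None,fx=4,fy=4,interpolation=cv2.INTER_CUBIC)[:, :800]
b=cv2.resize(s["frame"][155:305,240:410],None,fx=3,fy=3,interpolation=cv2.INTER_CUBIC)
cv2.imwrite("pics/cropt.png",a); cv2.imwrite("pics/crops.png",b)
def tri(p,q):
    o1,d1=ray(t,*p);o2,d2=ray(s,*q);A=np.c_[d1,-d2];k=np.linalg.lstsq(A,o2-o1,rcond=None)[0]
    x,y=o1+d1*k[0],o2+d2*k[1];return (x+y)/2,np.linalg.norm(x-y)
for n,p,q in(("tall",(230,226),(291,172)),("low",(283,261),(259,215)),("mid",(292,198),(333,208))): print(n,*tri(p,q))
g=cv2.cvtColor(t["frame"],cv2.COLOR_BGR2GRAY)
m=np.zeros_like(g);m[222:252,343:374]=(g[222:252,343:374]<70)*255
c=max(cv2.findContours(m,0,1)[0],key=cv2.contourArea);r=cv2.minAreaRect(c);print(r)
bx=[onz(t,*p,.015) for p in cv2.boxPoints(r)];print(np.round(bx,4));print(np.mean(bx,0))
hsv=cv2.cvtColor(t["frame"],cv2.COLOR_BGR2HSV)
m=((hsv[...,1]<45)&(hsv[...,2]>110)).astype(np.uint8)*255
for c in cv2.findContours(m,0,1)[0]:
    r=cv2.minAreaRect(c)
    if cv2.contourArea(c)>120 and 200<r[0][0]<410 and 150<r[0][1]<280: print("c",r)
E
```

```text
tall [0.46124785 0.39931802 0.06109936] 0.0014456744702892256
low [0.38821459 0.28464062 0.02560361] 0.003242467702320199
mid [0.52837033 0.26675322 0.03978972] 0.0016111687895040492
((358.5829772949219, 236.8777313232422), (20.022804260253906, 19.824556350708008), 7.594642639160156)
[[0.4238 0.1398 0.015 ]
 [0.4688 0.1338 0.015 ]
 [0.4633 0.0883 0.015 ]
 [0.4185 0.0946 0.015 ]]
[0.44360332 0.1141184  0.015     ]
c ((282.97564697265625, 260.2804870605469), (18.22120475769043, 17.779476165771484), 83.6598129272461)
c ((228.4886932373047, 225.5603790283203), (18.244565963745117, 19.59601402282715), 10.619654655456543)
c ((292.0, 197.5), (19.0, 18.0), 90.0)
c ((364.1362609863281, 214.5189208984375), (64.57459259033203, 90.2448501586914), 7.907162666320801)
c ((236.3356170654297, 165.56166076660156), (25.163850784301758, 36.75092697143555), 69.44395446777344)
```

View pics/cropt.png

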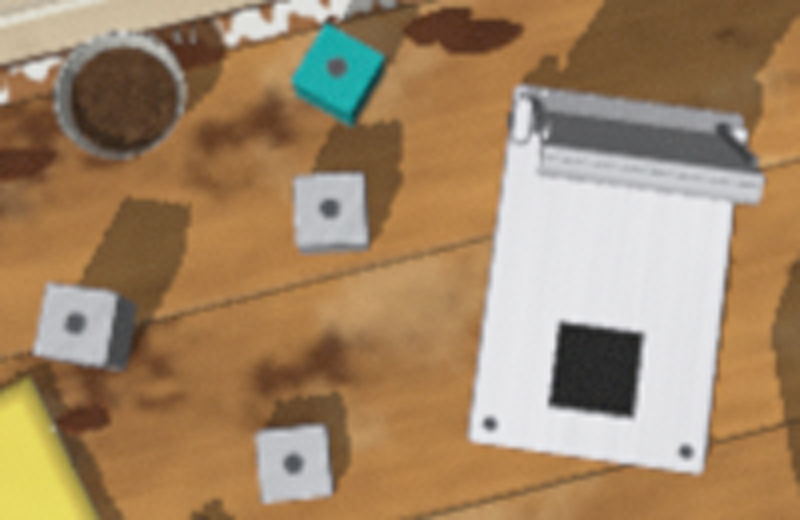

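View pics/crops.png

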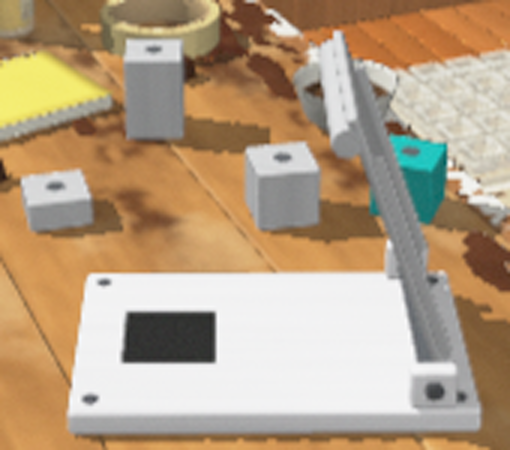

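The dot pair of the mid block triangulates to z = 0.040 (the tall one gives 0.061, the low one 0.026). So the steel block at top (292,197) / side (333,208) is the one meant. It's plain steel and 40 mm high, and the turquoise one at (294,162) is the decoy.

```bash
python3 - <<'E'
from h import *
t=dict(np.load("top0.npz"))
P=[onz(t,210+u/4,145+v/4,.04) for u,v in((293,176),(366,173),(369,245),(297,250))]
P=np.array(P);print(P.round(4),P.mean(0), onz(t,292.3,197,.04))
for i in range(4):
    d=P[(i+1)%4]-P[i];print(np.linalg.norm(d),np.degrees(np.arctan2(d[1],d[0])))
# base corners in crop
B=np.array([onz(t,210+u/4,145+v/4,.015) for u,v in((471,440),(704,472),(516,87))]);print(B.round(4))
d=B[2]-B[0];print(np.linalg.norm(d),np.degrees(np.arctan2(d[1],d[0])));d=B[0]-B[1];print(np.linalg.norm(d),np.degrees(np.arctan2(d[1],d[0])))
print(tool([.53,.267,.25]), tool([.53,.267,.29])/5)
E
```

```text
[[0.5479 0.2871 0.04  ]
 [0.5502 0.2458 0.04  ]
 [0.509  0.2433 0.04  ]
 [0.5056 0.2838 0.04  ]] [0.52819614 0.26498447 0.04      ] [0.52982162 0.2661775  0.04      ]
0.041417243097295595 -86.85608530491687
0.0412373251811358 -176.54762250384678
0.04061080605332993 94.77987635744668
0.042409003840112716 4.555880189463731
[[0.4015 0.1842 0.015 ]
 [0.3854 0.0523 0.015 ]
 [0.6073 0.1596 0.015 ]]
0.20730727560623058 -6.80802489965939
0.1328819971183001 83.06557016244882
[ 2.90013947 -3.75024882 -0.27956803] [ 0.58003234 -0.7500933  -0.09591358]
```

servo_tool --moves '[[[0,0,0],[0,0,-0.3],1],[[0,0,0],[0.72,-0.94,-0.48],1],[[0,0,0],[0.72,-0.94,-0.48],1],[[0,0,0],[0.72,-0.94,-0.48],1],[[0,0,0],[0.72,-0.94,-0.48],1],[[0,0,0],[0.72,-0.94,-0.48],1]]'

```text
t: 0.85
tcp_pos: [0.25, -0.3841, 0.2904]
tool_rot: [3.141, -0.001, 0.257]
force: [0.0, -0.0, 0.6]
width: 0.0913
gripper_force: 0.0
```

servo_tool --moves '[[[0,0,0],[0.72,-0.94,0],1],[[0,0,0],[0.72,-0.94,0],1],[[0,0,0],[0.72,-0.94,0],1],[[0,0,0],[0.72,-0.94,0],1],[[0,0,0],[0.72,-0.94,0],1]]'

```text
t: 1.48
tcp_pos: [0.342, -0.1666, 0.2896]
tool_rot: [-3.141, -0.0, 0.258]
force: [-0.7, 0.1, 0.3]
width: 0.091
gripper_force: 0.0
```

servo_tool --moves '[[[0,0,0],[0.72,-0.94,0],1],[[0,0,0],[0.72,-0.94,0],1],[[0,0,0],[0.72,-0.94,0],1],[[0,0,0],[0.72,-0.94,0],1],[[0,0,0],[0.72,-0.94,0],1]]'

```text
t: 2.1
tcp_pos: [0.4347, 0.0509, 0.2892]
tool_rot: [-3.141, 0.0, 0.257]
force: [0.5, -0.1, -0.2]
width: 0.0913
gripper_force: 0.0
```

servo_tool --moves '[[[0,0,0.355],[0.73,-0.93,0],1],[[0,0,0.355],[0.73,-0.93,0],1],[[0,0,0.355],[0.73,-0.93,0],1],[[0,0,0.355],[0.73,-0.93,0],1],[[0,0,0.355],[0.73,-0.93,0],1],[[0,0,0.355],[0.73,-0.93,0.4],1],[[0,0,0.355],[0.73,-0.93,0.4],1],[[0,0,0.355],[0.73,-0.93,0.4],1]]'

```text
t: 3.1
tcp_pos: [0.5279, 0.2637, 0.2084]
tool_rot: [3.14, 0.003, 0.066]
force: [0.3, 0.1, 0.4]
width: 0.0914
gripper_force: 0.0
```

```bash
python3 - <<'E'
from h import *
c=read_camera("wrist");cv2.imwrite("pics/w1.png",c["frame"]);np.savez("w1.npz",**c)
s=state();print(s["t"],s["tcp_pos"],s["tool_rot"],s["force"])
print("proj dot",proj(c,[.529,.2655,.04]),"cam",-c["R"].T@c["t"])
E
```

```text
3.15 [0.52860238 0.26433631 0.20985412] [3.14108824e+00 5.90286789e-04 6.62576834e-02] [-0.71085941 -0.54629244  0.16988398]
proj dot [316.62585929 170.44081877] cam [0.60289088 0.26784646 0.4003021 ]
```

View pics/w1.png

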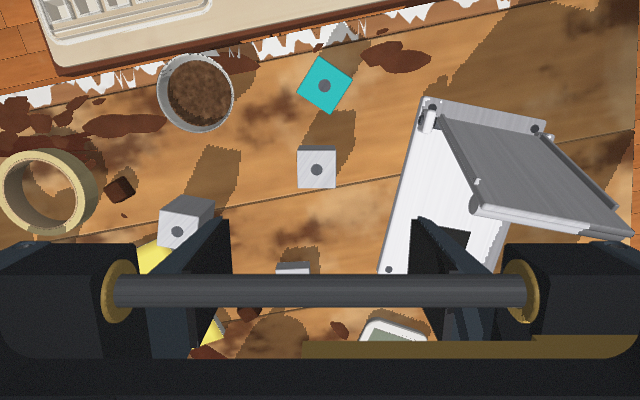

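The wrist view shows the mid block square to the gripper, with its dot at (317,169) against a predicted (316.6,170.4). The position is confirmed, so I'll grasp.

servo_tool --moves '[[[0,0,0],[0,-0.005,0.3],1],[[0,0,0],[0,-0.005,0.6],1],[[0,0,0],[0,-0.005,0.8],1],[[0,0,0],[0,-0.005,0.9],1],[[0,0,0],[0,-0.005,1.0],1],[[0,0,0],[0,-0.005,1.0],1],[[0,0,0],[0,-0.005,1.0],0],[[0,0,0],[0,-0.005,1.0],0],[[0,0,0],[0,-0.005,1.0],0],[[0,0,0],[0,-0.005,1.0],0],[[0,0,0],[0,-0.005,1.0],0],[[0,0,0],[0,-0.005,1.0],0]]'

```text
t: 4.65
tcp_pos: [0.528, 0.2671, 0.0097]
tool_rot: [3.142, 0.0, 0.068]
force: [0.1, 0.3, 1.3]
width: 0.0396
gripper_force: 30.0
```

```bash
python3 - <<'E'
from h import *
s=state();print(s["t"],s["tcp_pos"],s["tool_rot"],s["force"],s["width"],s["gripper_force"])
z=s["tcp_pos"][2]
print(tool([.4436,.1141,z+.10]),tool([.4436,.1141,z+.016]))
E
```

```text
4.65 [0.52801608 0.2671221  0.00974716] [3.14158042e+00 3.83844768e-05 6.79547372e-02] [0.07340887 0.25000253 1.30158193] 0.03959636435670455 30.00028520822525
[-0.47307827  0.73469045 -0.49997285] [-0.47306215  0.73468531 -0.07997285]
```

servo_tool --moves '[[[0,0,0],[0,0,-0.25],0],[[0,0,0],[0,0,-0.5],0],[[0,0,0.1],[-0.25,0,-0.5],0],[[0,0,0.2],[-0.473,0.1,-0.5],0],[[0,0,0.37],[-0.473,0.35,-0.5],0],[[0,0,0.37],[-0.473,0.6,-0.5],0],[[0,0,0.37],[-0.473,0.735,-0.5],0],[[0,0,0.37],[-0.473,0.735,-0.5],0],[[0,0,0.37],[-0.473,0.735,-0.5],0],[[0,0,0.37],[-0.473,0.735,-0.4],0],[[0,0,0.37],[-0.473,0.735,-0.2],0],[[0,0,0.37],[-0.473,0.735,-0.2],0]]'

```text
t: 6.15
tcp_pos: [0.4418, 0.1146, 0.0481]
tool_rot: [3.141, 0.004, -0.125]
force: [-0.5, -0.3, -1.4]
width: 0.0397
gripper_force: 30.0
```

```bash
python3 - <<'E'
from h import *
s=state();print(s["t"],s["tcp_pos"],s["tool_rot"],s["force"],s["width"],s["gripper_force"])
print(tool([.4436,.1141,.0258]))
c=read_camera("side");f=c["frame"]
cv2.imwrite("pics/s2.png",cv2.resize(f[100:310,200:460],None,fx=2.8,fy=2.8,interpolation=cv2.INTER_CUBIC))
E
```

```text
6.15 [0.44183104 0.11460822 0.04812889] [ 3.14052796  0.00449059 -0.12462517] [-0.53207056 -0.34447483 -1.42886179] 0.03966897572365642 29.999601244926453
[0.00959332 0.00130312 0.11160397]
```

View pics/s2.png

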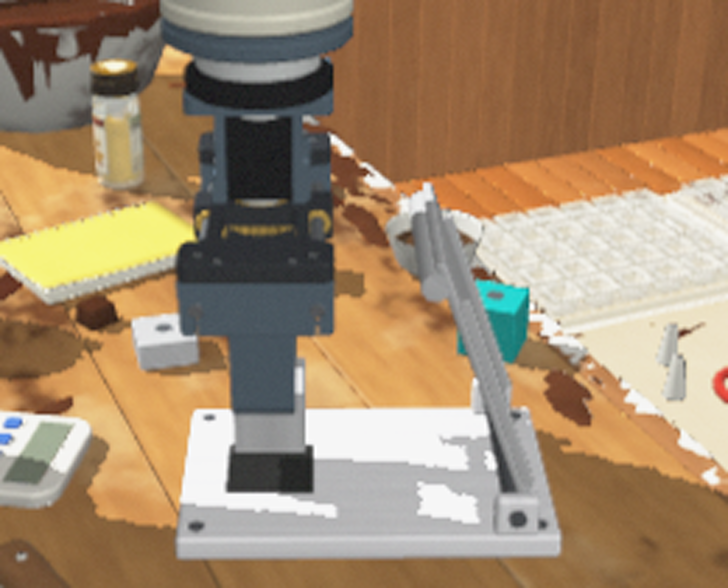

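The side view shows the block hanging upright over the pad at (272,425), with the raised plate clear to the right. Next I'll lower, release and rise.

servo_tool --moves '[[[0,0,0],[0,0,0.05],0],[[0,0,0],[0,0,0.09],0],[[0,0,0],[0,0,0.112],0],[[0,0,0],[0,0,0.114],0],[[0,0,0],[0,0,0.114],0],[[0,0,0],[0,0,0.114],0.7],[[0,0,0],[0,0,0.114],0.7],[[0,0,0],[0,0,0.114],0.7],[[0,0,0],[0,0,0.114],0.7]]'

```text
t: 7.32
tcp_pos: [0.4436, 0.114, 0.0269]
tool_rot: [-3.142, -0.0, -0.126]
force: [-0.2, -0.5, -0.1]
width: 0.0639
gripper_force: 0.0
```

servo_tool --moves '[[[0,0,0],[0,0,-0.15],0.7],[[0,0,0],[0,0,-0.4],0.7],[[0,0,0],[-0.2,0,-0.65],0.7],[[0,0,0],[-0.4,0,-0.9],0.7],[[0,0,0],[-0.6,0,-0.9],0],[[0,0,0],[-0.6,0,-0.9],0],[[0,0,0],[-0.6,0,-0.9],0],[[0,0,0],[-0.6,0,-0.9],0]]'

```text
t: 8.32
tcp_pos: [0.3252, 0.129, 0.2067]
tool_rot: [3.141, 0.0, -0.126]
force: [-0.3, -0.4, 0.4]
width: 0.0265
gripper_force: 0.0
```

```bash
python3 - <<'E'
from h import *
s=state();print(s["t"],s["tcp_pos"],s["tool_rot"],s["force"],s["width"],s["gripper_force"])
c=read_camera("side");np.savez("s3.npz",**c);t=read_camera("top");np.savez("t3.npz",**t)
for k,x in(("side",c),("top",t)): print(k,proj(x,[.4436,.1141,.055]))
a=cv2.resize(c["frame"][150:310,240:410],None,fx=2.35,fy=2.5,interpolation=cv2.INTER_CUBIC)
b=cv2.resize(t["frame"][160:280,320:410],None,fx=4,fy=400/120,interpolation=cv2.INTER_CUBIC)
cv2.imwrite("pics/p3.png",np.hstack([a,b]));print(a.shape,b.shape)
E
```

```text
8.325 [0.32524269 0.12904101 0.2067252 ] [ 3.14149276e+00  2.11281847e-04 -1.26166640e-01] [-0.31921509 -0.36038459  0.44451196] 0.026537850885481263 0.0
side [295.53987327 246.56408811]
top [360.52746213 235.76916874]
(400, 400, 3) (400, 360, 3)
```

View pics/p3.png

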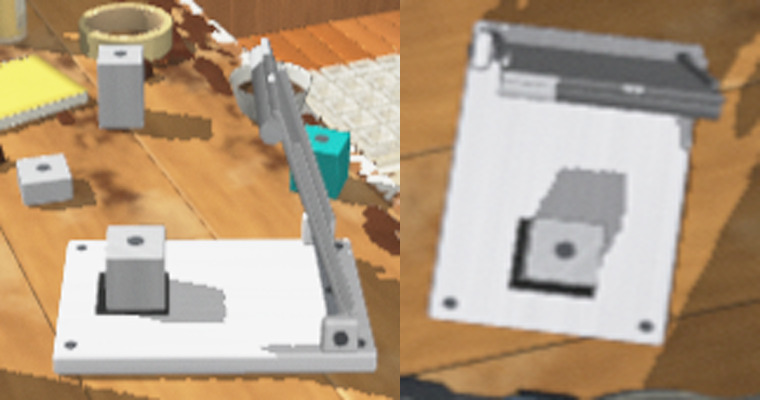

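The block stands upright on the pad, but the pad's margins (left and near side wider in the top view) suggest it sits a few mm off centre. I'll measure the dot before deciding whether to fix it.

```bash
python3 - <<'E'
from h import *
def dot(c,u,v,r=4,th=None):
    g=cv2.cvtColor(c["frame"],cv2.COLOR_BGR2GRAY).astype(float)[v-r:v+r+1,u-r:u+r+1]
    w=np.clip(np.median(g)-15-g,0,None);y,x=np.mgrid[v-r:v+r+1,u-r:u+r+1];return (w*x).sum()/w.sum(),(w*y).sum()/w.sum()
s,t=dict(np.load("s3.npz")),dict(np.load("t3.npz"));s0=dict(np.load("side0.npz"))
a=-7.3*np.pi/180;R=np.array([[np.cos(a),-np.sin(a)],[np.sin(a),np.cos(a)]])
pt=np.array([.4436,.1141])
D=dot(t,361,235);print("top dot",D,R.T@(onz(t,*D,.055)[:2]-pt)*1e3)
# pad in initial side view
g=cv2.cvtColor(s0["frame"],cv2.COLOR_BGR2GRAY);m=np.zeros_like(g);m[250:285,270:325]=(g[250:285,270:325]<110)*255
c=max(cv2.findContours(m,0,1)[0],key=cv2.contourArea)
q=cv2.approxPolyDP(c,4,True)[:,0];Q=np.array([onz(s0,*p,.015) for p in q]);ps=Q.mean(0)[:2];print(q.tolist(),"pad side",ps)
E=dot(s,298,246,3);print("side dot",E,R.T@(onz(s,*E,.055)[:2]-ps)*1e3)
# hinge line / pose via top pad yaw
st=state();print(st["tcp_pos"],st["tool_rot"])
E
```

```text
top dot (np.float64(360.77187079407804), np.float64(234.61103633916554)) [ 2.58219883 -0.21667648]
[[282, 260], [281, 275], [311, 274], [310, 259]] pad side [0.44374563 0.11613431]
side dot (np.float64(297.37942122186496), np.float64(246.0)) [ 2.99661578 -0.35382329]
[0.32504208 0.12901034 0.20664158] [ 3.14138481e+00  6.07363955e-04 -1.26246932e-01]
```

Both views put the block 2.8 mm off towards the hinge, and it's centred in y. I'll regrasp and move it back.

servo_tool --moves '[[[0,0,0],[0.3,0,0],0.7],[[0,0,0],[0.6,0,0],0.7],[[0,0,0],[0.6,0,0.1],0.7],[[0,0,0],[0.6,0,0.4],0.7],[[0,0,0],[0.6,0,0.7],0.7],[[0,0,0],[0.6,0,0.895],0.7],[[0,0,0],[0.6,0,0.895],0.7],[[0,0,0],[0.6,0,0.895],0],[[0,0,0],[0.6,0,0.895],0],[[0,0,0],[0.6,0,0.895],0],[[0,0,0],[0.6,0,0.895],0]]'

```text
t: 9.8
tcp_pos: [0.4446, 0.1142, 0.0291]
tool_rot: [-3.141, -0.002, -0.126]
force: [-0.5, -0.6, 13.7]
width: 0.0393
gripper_force: 30.0
```

servo_tool --moves '[[[0,0,0],[0,0,-0.02],0],[[0,0,0],[0,0,-0.02],0],[[0,0,0],[-0.014,0,-0.02],0],[[0,0,0],[-0.014,0,-0.02],0],[[0,0,0],[-0.014,0,0],0],[[0,0,0],[-0.014,0,0.002],0],[[0,0,0],[-0.014,0,0.002],0],[[0,0,0],[-0.014,0,0.002],0.7],[[0,0,0],[-0.014,0,0.002],0.7],[[0,0,0],[-0.014,0,0.002],0.7],[[0,0,0],[-0.014,0,0.002],0.7]]'

```text
t: 11.18
tcp_pos: [0.4408, 0.1144, 0.0274]
tool_rot: [3.142, 0.0, -0.126]
force: [-0.8, 0.5, -0.6]
width: 0.0639
gripper_force: 0.0
```

servo_tool --moves '[[[0,0,0],[0,0,-0.15],0.7],[[0,0,0],[0,0,-0.4],0.7],[[0,0,0],[-0.2,0,-0.65],0.7],[[0,0,0],[-0.4,0,-0.9],0.7],[[0,0,0],[-0.6,0,-1.0],0],[[0,0,0],[-0.6,0,-1.0],0],[[0,0,0],[-0.6,0,-1.0],0],[[0,0,0],[-0.6,0,-1.0],0]]'

```text
t: 12.18
tcp_pos: [0.3223, 0.1293, 0.227]
tool_rot: [3.141, 0.001, -0.126]
force: [1.1, 0.1, -0.6]
width: 0.0267
gripper_force: 0.0
```

```bash
python3 - <<'E'
from h import *
def dot(c,u,v,r=4):
    g=cv2.cvtColor(c["frame"],cv2.COLOR_BGR2GRAY).astype(float)[v-r:v+r+1,u-r:u+r+1]
    w=np.clip(np.median(g)-15-g,0,None);y,x=np.mgrid[v-r:v+r+1,u-r:u+r+1];return (w*x).sum()/w.sum(),(w*y).sum()/w.sum()
a=-7.3*np.pi/180;R=np.array([[np.cos(a),-np.sin(a)],[np.sin(a),np.cos(a)]])
t=read_camera("top");D=dot(t,361,236);print(D,R.T@(onz(t,*D,.055)[:2]-[.4436,.1141])*1e3)
# plate corner points: roll end far free-edge; angle from side view free edge top corner (crop 263,40 in 2.35/2.5)
s=dict(np.load("s3.npz"));pad=np.array([.4436,.115])
st=state();print(st["t"],st["tcp_pos"],st["tool_rot"],st["width"])
for th in (1.1,1.2,1.3):
    for y in(.054,-.054):
        l=.135-.152*np.cos(th)+.009*np.sin(th);z=.027+.152*np.sin(th)+.009*np.cos(th)
        w=np.r_[pad+R@[l,y],z];ps,pt=proj(s,w),proj(t,w)
        print(th,y,"side crop",(ps-[240,150])*[2.35,2.5],"top crop",(pt-[320,160])*[4,400/120]+[400,0])
    print(np.r_[pad+R@[.135-.135*np.cos(th)+.009*np.sin(th),0],.027+.135*np.sin(th)+.009*np.cos(th)])
E
```

```text
(np.float64(360.5198150594452), np.float64(236.31638044914135)) [-1.18611089 -0.13073482]
12.225 [0.32218587 0.12932016 0.22692906] [ 3.14117185e+00  1.21501860e-03 -1.26276717e-01] 0.022824381250038186
1.1 0.054 side crop [239.03548976  45.43643395] top crop [493.82323463 100.9751649 ]
1.1 -0.054 side crop [248.08127094 120.67231313] top crop [716.24374006 126.74950577]
[0.52472247 0.10460797 0.15139536]
1.2 0.054 side crop [260.33138197  37.48204664] top crop [498.42382612  75.31491088]
1.2 -0.054 side crop [272.27749048 111.90134983] top crop [721.81408772 101.09593901]
[0.53730432 0.1029962  0.1560865 ]
1.3 0.054 side crop [282.36855525  31.60867414] top crop [502.96808303  49.19294511]
1.3 -0.054 side crop [297.32083867 105.41746517] top crop [726.88509731  74.92700288]
[0.55028785 0.10133297 0.15948784]
```

The dot now reads about -1 mm from the pad centre, so placement is good. The plate angle reads about 1.2 from its corners. I'll go over the top with shut fingers to the far side of the plate.

servo_tool --moves '[[[0,0,0],[0,0,-0.25],0],[[0,0,0],[0.2,0,-0.25],0],[[0,0,0],[0.45,0,-0.25],0],[[0,0,0],[0.72,0,-0.25],0],[[0,0,0],[0.72,0,-0.25],0],[[0,0,0],[0.72,0,-0.25],0]]'

```text
t: 12.98
tcp_pos: [0.4643, 0.1112, 0.2766]
tool_rot: [3.141, 0.002, -0.126]
force: [-0.8, 0.3, 0.5]
width: 0.0005
gripper_force: 0.0
```

servo_tool --moves '[[[0,0,0],[0.25,0,0],0],[[0,0,0],[0.5,0,0],0],[[0,0,0],[0.72,0,0],0],[[0,0,0],[0.72,0,0],0],[[0,0,0],[0.72,0,0.2],0],[[0,0,0],[0.72,0,0.4],0],[[0,0,0],[0.72,0,0.59],0],[[0,0,0],[0.72,0,0.59],0],[[0,0,0],[0.72,0,0.59],0]]'

```text
t: 14.1
tcp_pos: [0.6077, 0.0936, 0.1612]
tool_rot: [-3.141, -0.001, -0.125]
force: [0.1, 0.6, 0.4]
width: 0.0007
gripper_force: 0.0
```

```bash
python3 - <<'E'
from h import *
s=state();print(s["t"],s["tcp_pos"],s["tool_rot"],s["width"],s["force"])
a=-.1265;pad=np.array([.4436,.115]);R=np.array([[np.cos(a),-np.sin(a)],[np.sin(a),np.cos(a)]])
b=R.T@(s["tcp_pos"][:2]-pad);print("base-frame l,y",b)
r=.138
for th in (1.2,1.1,1.0,.9,.8,.7,.6,.5,.4,.35,.3,.26,.24):
    l=.135-r*np.cos(th)+.009*np.sin(th)+.016;z=.027+r*np.sin(th)+.009*np.cos(th)
    print(th,round(l,4),round(z,4),"shift",np.round([(l-b[0])/.2,(s["tcp_pos"][2]-z)/.2],3))
E
```

```text
14.1 [0.60767793 0.09356679 0.1612357 ] [-3.14128765e+00 -1.43366923e-03 -1.25498060e-01] 0.0006656319362833274 [0.09651202 0.60414294 0.38774212]
base-frame l,y [ 0.16547095 -0.0005614 ]
1.2 0.1094 0.1589 shift [-0.28   0.012]
1.1 0.0964 0.1541 shift [-0.345  0.036]
1.0 0.084 0.148 shift [-0.407  0.066]
0.9 0.0723 0.1407 shift [-0.466  0.103]
0.8 0.0613 0.1323 shift [-0.521  0.145]
0.7 0.0512 0.1228 shift [-0.571  0.192]
0.6 0.0422 0.1123 shift [-0.616  0.244]
0.5 0.0342 0.1011 shift [-0.656  0.301]
0.4 0.0274 0.089 shift [-0.69   0.361]
0.35 0.0245 0.0828 shift [-0.705  0.392]
0.3 0.0218 0.0764 shift [-0.718  0.424]
0.26 0.02 0.0712 shift [-0.728  0.45 ]
0.24 0.0191 0.0685 shift [-0.732  0.463]
```

Down the arc, pausing part-way to read the force.

servo_tool --moves '[[[0,0,0],[-0.15,0,0.01],0],[[0,0,0],[-0.28,0,0.012],0],[[0,0,0],[-0.345,0,0.036],0],[[0,0,0],[-0.375,0,0.05],0],[[0,0,0],[-0.407,0,0.066],0],[[0,0,0],[-0.436,0,0.084],0],[[0,0,0],[-0.466,0,0.103],0],[[0,0,0],[-0.494,0,0.123],0],[[0,0,0],[-0.521,0,0.145],0],[[0,0,0],[-0.546,0,0.168],0],[[0,0,0],[-0.571,0,0.192],0]]'

```text
t: 15.48
tcp_pos: [0.492, 0.1081, 0.1222]
tool_rot: [-3.141, 0.003, -0.126]
force: [-5.9, 0.9, 10.3]
width: 0.0003
gripper_force: 4.9
```

```bash
python3 - <<'E'
from h import *
c=read_camera("side");s=state();print(s["t"],s["tcp_pos"],s["tool_rot"],s["force"])
cv2.imwrite("pics/s4.png",cv2.resize(c["frame"][100:310,220:440],None,fx=2.7,fy=2.7,interpolation=cv2.INTER_CUBIC))
E
```

```text
15.525 [0.49246749 0.10798204 0.12145145] [-3.14153643e+00  1.68319967e-03 -1.25517389e-01] [-6.09531766  1.28504512  7.38465621]
```

View pics/s4.png

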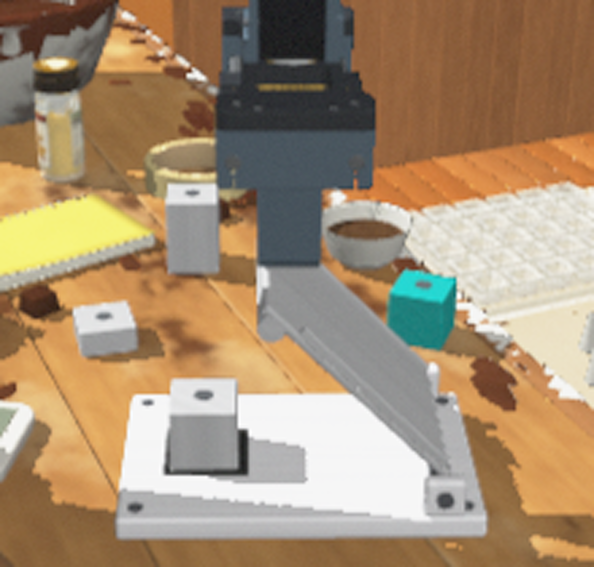

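The side view shows the fingertip at (290,262) driving the plate down (now about 0.7), and the block still standing at (203,425). The tip is close to the plate's end, so I'll continue a little nearer the hinge.

servo_tool --moves '[[[0,0,0],[0.005,0,0.035],0],[[0,0,0],[0.005,0,0.075],0],[[0,0,0],[-0.01,0,0.1],0],[[0,0,0],[-0.03,0,0.128],0],[[0,0,0],[-0.048,0,0.156],0],[[0,0,0],[-0.063,0,0.184],0],[[0,0,0],[-0.077,0,0.212],0],[[0,0,0],[-0.084,0,0.227],0],[[0,0,0],[-0.09,0,0.242],0],[[0,0,0],[-0.09,0,0.242],0]]'

```text
t: 16.77
tcp_pos: [0.4763, 0.1099, 0.0726]
tool_rot: [3.142, 0.0, -0.126]
force: [0.1, -0.7, -0.1]
width: 0.0007
gripper_force: 0.0
```

servo_tool --moves '[[[0,0,0],[-0.004,0,0.01],0],[[0,0,0],[-0.006,0,0.015],0],[[0,0,0],[-0.006,0,0.015],0]]'

```text
t: 17.15
tcp_pos: [0.4752, 0.1101, 0.0697]
tool_rot: [-3.142, 0.0, -0.126]
force: [0.5, 0.4, 0.6]
width: 0.0005
gripper_force: 0.2
```

servo_tool --moves '[[[0,0,0],[-0.002,0,0.006],0],[[0,0,0],[-0.004,0,0.012],0]]'

```text
t: 17.4
tcp_pos: [0.4743, 0.1102, 0.0673]
tool_rot: [-3.142, -0.0, -0.126]
force: [-0.8, 0.5, 0.3]
width: 0.0002
gripper_force: 0.4
```

servo_tool --moves '[[[0,0,0],[0,0,0.005],0],[[0,0,0],[0,0,0.008],0]]'

```text
t: 17.65
tcp_pos: [0.4744, 0.1101, 0.0656]
tool_rot: [3.142, 0.0, -0.126]
force: [-0.5, -0.1, 1.4]
width: 0.0005
gripper_force: 0.4
```

```bash
python3 - <<'E'
from h import *
c=read_camera("side");s=state();print(s["t"],s["tcp_pos"],s["force"])
cv2.imwrite("pics/s5.png",cv2.resize(c["frame"][180:310,230:430],None,fx=3.9,fy=3.9,interpolation=cv2.INTER_CUBIC))
E
```

```text
17.7 [0.47435724 0.11015452 0.06560881] [-1.31554245 -0.0486406   0.46332157]
```

View pics/s5.png

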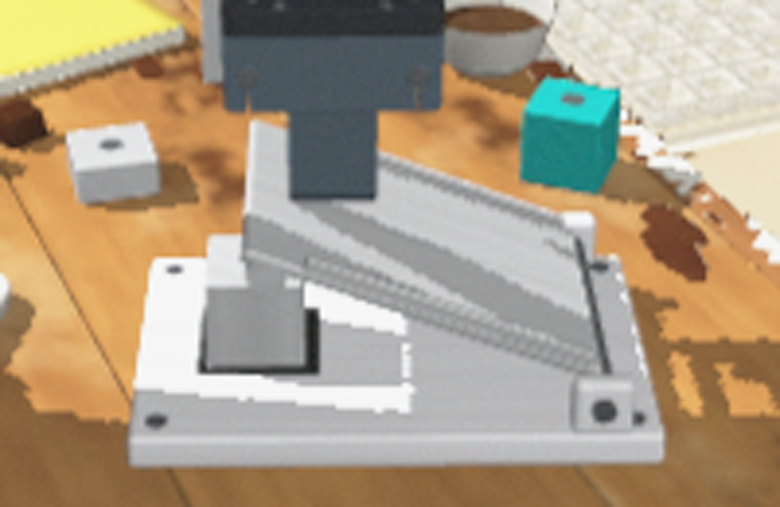

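The roll looks just above the block or nearly on it, and the force is still low. I'll keep creeping down until the force rises.

servo_tool --moves '[[[0,0,0],[0,0,0.008],0],[[0,0,0],[0,0,0.015],0]]'

```text
t: 17.95
tcp_pos: [0.4744, 0.1101, 0.0626]
tool_rot: [-3.142, -0.0, -0.126]
force: [-0.8, 0.4, 0.9]
width: 0.0002
gripper_force: 0.4
```

servo_tool --moves '[[[0,0,0],[0,0,0.008],0],[[0,0,0],[0,0,0.015],0]]'

```text
t: 18.2
tcp_pos: [0.4744, 0.1101, 0.0596]
tool_rot: [-3.142, 0.0, -0.126]
force: [-0.3, -0.4, 1.5]
width: 0.0004
gripper_force: 0.4
```

```bash
python3 - <<'E'
from h import *
c=read_camera("side");s=state();print(s["t"],s["tcp_pos"],s["force"])
a=-.1265;R=np.array([[np.cos(a),-np.sin(a)],[np.sin(a),np.cos(a)]]);pad=np.array([.4436,.115])
for th in (.2,.26,.32,.38,.44):
    o=[]
    for y in(.054,-.054):
        w=np.r_[pad+R@[.135-.152*np.cos(th)+.009*np.sin(th),y],.027+.152*np.sin(th)+.009*np.cos(th)]
        o.append(((proj(c,w)-[230,180])*3.9).round())
    print(th,*o)
print(((proj(c,s["tcp_pos"])-[230,180])*3.9).round())
cv2.imwrite("pics/s6.png",cv2.resize(c["frame"][180:310,230:430],None,fx=3.9,fy=3.9,interpolation=cv2.INTER_CUBIC))
E
```

```text
18.25 [0.47428087 0.11012096 0.05945211] [-0.45028329  0.40896376  1.35034921]
0.2 [230. 171.] [219. 308.]
0.26 [236. 153.] [225. 289.]
0.32 [243. 135.] [233. 270.]
0.38 [251. 118.] [242. 251.]
0.44 [260. 100.] [252. 232.]
[331. 250.]
```

View pics/s6.png

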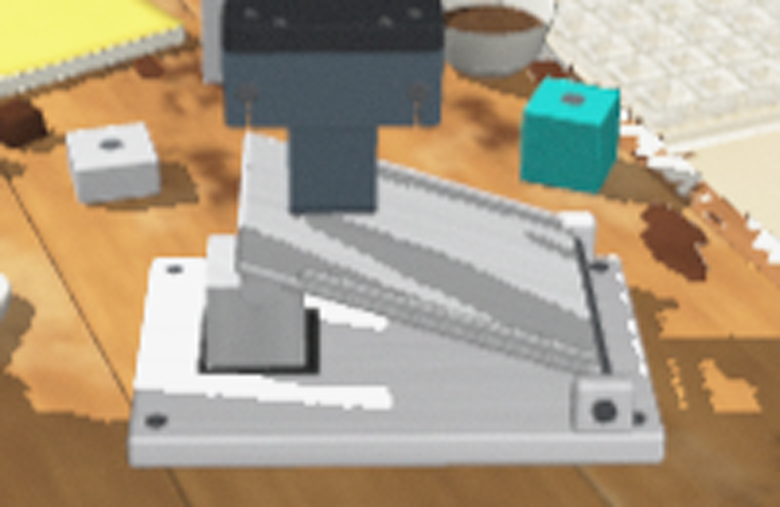

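The plate moves with the finger: its far free corner went from (250,122) to (245,133), which is θ ≈ 0.33. About 9 mm remain, so I'll keep going and watch the force.

servo_tool --moves '[[[0,0,0],[-0.003,0,0.01],0],[[0,0,0],[-0.006,0,0.02],0],[[0,0,0],[-0.009,0,0.03],0],[[0,0,0],[-0.009,0,0.03],0]]'

```text
t: 18.75
tcp_pos: [0.4725, 0.1104, 0.0535]
tool_rot: [3.142, 0.0, -0.126]
force: [0.7, 0.3, -0.9]
width: 0.0005
gripper_force: 0.0
```

servo_tool --moves '[[[0,0,0],[0,0,0.005],0],[[0,0,0],[0,0,0.01],0]]'

```text
t: 19.0
tcp_pos: [0.4726, 0.1104, 0.0517]
tool_rot: [-3.142, -0.0, -0.126]
force: [-0.5, -1.0, 1.3]
width: 0.0003
gripper_force: 0.4
```

```bash
cat > m.py <<'E'
from h import *
# far free-end corner: scan for plate's top-left edge in the side view against wood, upscale-free
c=read_camera("side");s=state();print(s["t"],s["tcp_pos"],s["force"])
a=-.1265;R=np.array([[np.cos(a),-np.sin(a)],[np.sin(a),np.cos(a)]]);pad=np.array([.4436,.115])
hsv=cv2.cvtColor(c["frame"],cv2.COLOR_BGR2HSV);m=(hsv[...,1]<50)
for x in (296,298,300,302):
    col=np.where(m[205:245,x])[0]; print(x,col[0]+205 if len(col) else None,end=' ')
print()
for th in (.2,.23,.26,.29,.32,.35):
    q=[proj(c,np.r_[pad+R@[.135-r*np.cos(th)+.009*np.sin(th),.054],.027+r*np.sin(th)+.009*np.cos(th)]) for r in(.152,.10)]
    print(th,np.round(q[0],1),[round(float(np.interp(x,[q[0][0],q[1][0]],[q[0][1],q[1][1]])),1) for x in(296,298,300,302)])
E
python3 m.py
```

```text
19.05 [0.47257145 0.11036448 0.05158063] [-0.76847008 -0.58135394 -0.1560866 ]
296 211 298 220 300 220 302 217 
0.2 [289.  223.8] [225.0, 225.3, 225.6, 226.0]
0.23 [289.7 221.5] [222.7, 223.1, 223.5, 223.9]
0.26 [290.5 219.2] [220.4, 220.9, 221.3, 221.8]
0.29 [291.3 216.9] [218.1, 218.6, 219.1, 219.6]
0.32 [292.2 214.6] [215.7, 216.3, 216.9, 217.4]
0.35 [293.2 212.4] [213.3, 213.9, 214.5, 215.2]
```

servo_tool --moves '[[[0,0,0],[0,0,0.006],0],[[0,0,0],[0,0,0.01],0]]'

```text
t: 19.3
tcp_pos: [0.4726, 0.1104, 0.0497]
tool_rot: [-3.142, -0.0, -0.126]
force: [-1.0, -0.3, -0.2]
width: 0.0005
gripper_force: 0.4
```

servo_tool --moves '[[[0,0,0],[0,0,0.004],0],[[0,0,0],[0,0,0.007],0]]'

```text
t: 19.55
tcp_pos: [0.4725, 0.1104, 0.0484]
tool_rot: [-3.142, 0.0, -0.126]
force: [-2.2, -0.5, 10.8]
width: 0.0004
gripper_force: 4.8
```

```bash
python3 m.py | head -2
```

```text
19.6 [0.47251693 0.11038744 0.0484199 ] [-2.69207198  0.73197757  9.2803168 ]
296 219 298 219 300 219 302 219
```

The force has jumped to about 10 N, so the roll is on the block. One firm extra nudge to seat it.

servo_tool --moves '[[[0,0,0],[0,0,0.002],0],[[0,0,0],[0,0,0.004],0],[[0,0,0],[0,0,0.004],0]]'

```text
t: 19.98
tcp_pos: [0.4726, 0.1104, 0.0481]
tool_rot: [-3.142, -0.0, -0.126]
force: [-3.7, -0.3, 19.2]
width: 0.0005
gripper_force: 8.7
```

servo_tool --moves '[[[0,0,0],[0,0,-0.01],0],[[0,0,0],[0,0,-0.1],0],[[0,0,0],[0,0,-0.3],0],[[0,0,0],[0,0,-0.6],0],[[0,0,0],[-0.3,0,-0.9],0],[[0,0,0],[-0.6,0,-0.9],0],[[0,0,0],[-0.6,0,-0.9],0],[[0,0,0],[-0.6,0,-0.9],0]]'

```text
t: 20.98
tcp_pos: [0.3534, 0.1256, 0.2278]
tool_rot: [-3.141, -0.001, -0.125]
force: [0.3, 0.1, -0.3]
width: 0.0002
gripper_force: 0.0
```

```bash
python3 m.py; python3 - <<'E'
from h import *
# block left portion: compare with earlier placement in top and side (visible front face left edge)
c=read_camera("side");g=cv2.cvtColor(c["frame"],cv2.COLOR_BGR2GRAY)
print(g[270,276:318]); print(g[274,276:318])
E
```

```text
21.025 [0.35437756 0.12547775 0.22759444] [ 1.41875821 -0.96672246 -0.5071729 ]
296 221 298 221 300 222 302 222 
0.2 [289.  223.8] [225.0, 225.3, 225.6, 226.0]
0.23 [289.7 221.5] [222.7, 223.1, 223.5, 223.9]
0.26 [290.5 219.2] [220.4, 220.9, 221.3, 221.8]
0.29 [291.3 216.9] [218.1, 218.6, 219.1, 219.6]
0.32 [292.2 214.6] [215.7, 216.3, 216.9, 217.4]
0.35 [293.2 212.4] [213.3, 213.9, 214.5, 215.2]
[244 245 244 245 231 129  85 132 139 141 145 145 144 143 144 143 141 141
 141 139 141 143 143 140 142 146 147 147 150 147 143 148  86  33  36  66
 157 173 175 173 173 174]
[244 244 244 244 178  73  52 111  93  83  83  83  80  77  77  77  77  76
  75  77  76  75  77  67  64  65  64  63  67  66  67  57  43  35  37  64
 158 173 174 175 173 173]
```

The edge line matches θ = 0.26, and the block's margins on the pad are unchanged. The stiff force rise (10 to 19 N in 0.3 mm) confirmed contact with the block, and the arm is now clear.

```bash
python3 -c "
from plant import *
print(hand_in())"
```

```text
the job is handed in; nothing more can be done
None
```

The job is handed in: the 40 mm block stands upright about 1 mm from the pad's centre, the plate's roll rests on it at about 0.26 rad, and the arm is clear of everything (21 s of the 54 s used).

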